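# Pair wireless rack sensors in the shield box

### The arm

A 6-joint arm with a two-finger parallel gripper is mounted at the origin on the work surface. World frame = base frame: x ahead of the robot, y to its left, z up, the work surface at z = 0. Lengths are in mm, angles in rad, forces in N, time in s.
With the tool pointing down it reaches from about 275 to 850 mm from the base axis. Payload 5.2 kg.
Tool frame: the origin (TCP) lies on the front face of the gripper's body, between the roots of the fingers; the fingertips stand 73 mm ahead of it and the grasp point (between the pads) lies 54 mm ahead of it (tip_extent is the distance from the TCP to the fingertips, in mm); z points along the fingers, x is the direction in which the jaws open and shut, and the axes are right-handed (so a half turn about z gives the same grasp; the last joint's range is limited). The gripper opens to 85 mm and grips with 20 to 120 N. Pads are 22 mm wide; open, the fingers measure 114 mm over their backs; the gripper's body (76 mm by 85 mm) begins 54 mm behind the grasp point. The pads swing forward as they close: fully open they stand 13 mm farther back than shut.
Start: joints at [1.037, 0.259, 1.535, -0, 1.348, -0.203], TCP at [178.618, 520.193, 303.91] pointing down, gripper open.
Joint ranges: [-3.14, 3.14], [-0.91, 2.08], [0.19, 2.58], [-1.22, 4.36], [0.22, 2.71], [-3.12, 3.12]. Speed limits (rad/s): [2.57, 2.57, 3.14, 3.14, 3.14, 3.14].

### API

Orientations are given as a rotation vector (axis times angle).
In Python, from plant import * gives the robot as it stands.
- The arm moves only by the tool play_rows, never from a script. Its arguments are lists of equal length, an entry for each row: "delta_pos": the shift along the tool's x, y, z in cm, a list of three; "yaw": the turn about the tool's z in degrees. A call has 1 to 5 rows; each row is the pose to reach, as a shift and turn from the pose commanded when the call began, along the tool's axes at that moment; what a row does not reach only later rows make up. A row lasts 1/10 s, in which the tool goes at most 50 mm and 8.59 degrees, less where a joint would pass 70% of its speed; a pose out of reach is approached as far as the arm can. A call with a gripper value outside its range is refused whole. "gripper" is the closure, from -1 (fully open) to 1 (shut), set as the call begins (left out, the last holds). The fingers move at their own pace and stop on an object; "force" is the grip in N (left out, the last holds). Time passes only in rows, so rows that repeat a pose let the fingers close. It gives the time, the measured TCP pose, the force and the opening at its end, in the units of the state.
- get_obs(): the state, without advancing time (a new reading comes with each control period).
- camera(name): name is "scene" or "top" or "wrist"; returns the picture (420x560x3 uint8, red, green, blue); there is no depth.
- camera_model(name): a dict with "mtx" (3x3 intrinsics, pixels), "R" (3x3) and "t" (3): a world point X has camera coordinates R X + t. Camera axes: x right, y down, z forward; pixel columns grow to the right and rows downward; lengths in mm; the calibration is good to about 2 mm. A picture is of the moment at which its call begins: read the wrist's pose just before it. camera_model takes no time and is no camera call; for the wrist camera it gives the pose at the moment of the call.
- job_done(): hands the job in, once; it reports no verdict.
Trained networks look in the newest picture that a camera, given by its name, has taken for a name from the list of things; names that differ only in an ending like _2 or _b are one class to them, and where a whole thing is asked for, a point or a joint stands for the part that bears it (a point fixed in the world has none). Each returns a list of dicts, best first, with "p" (0 to 1); they miss things now and then, are a little off and sometimes report something else, mostly with a low value. They report only what shows in the picture. A call takes as long as a camera call. They do not tell look-alikes from the thing itself.
- boxes_of(camera, target): "extent" ([left, top, right, bottom] in pixels, round what is visible of it).
The state is a dict: "time": time; "joint_positions": joint angles; "dq": joint speeds; "joint_efforts": joint torques, N m; "position": TCP position; "eef_rot": TCP orientation; "contact_force": force on the tool from outside, world axes, zero at the start; "moment": the same for the moment, N m; "grip_width": finger opening in mm.
Only numpy, scipy, OpenCV 4.12 (cv2) and the standard library are available. Lean on these libraries where they do the work, as an engineer would, in place of code of your own. Each camera call takes 0.05 s, during which the arm holds its last target. There are 200 camera calls.

### The job

Pair the new wireless rack sensors: put every sensor from the grey mat into the shield box, press the lid down until its catches snap shut, pull the green transmitter knob up to its detent, leave it out for at least four seconds, then push it fully home. Then open the lid wide again and stand all the sensors upright on their bases in the blue tray, leaving the lid open and the knob in. The transmitter must never be on unless the lid is latched shut, and the other things on the bench stay where they are.

Things in the scene. Friction and masses are not known exactly. Their poses are not given: they have to be found in the camera images.
- box: shield box, aluminium, fixed to the bench. Origin: centre of the underside of the square part; x away from the robot, z up. Outside 200 (x) x 220 (y) x 62 mm high, walls and floor 8 mm thick, so inside 184 x 204 mm and 54 mm deep, open on top. A grey transmitter deck, 200 x 84 mm and 50 mm high, is built on its right side (-y), from box y = -0.111 to -0.195
- lid (a joint): angle of the shield box lid, rad: 0 shut and latched, 1.57 upright, stop at 1.7. A stiff hinge: the lid stays where it is left; some 7 N at the bar moves it. Two ball catches at the front stop it at about 0.05 rad until the front edge is pressed down with about 6 to 10 N; they let go when the bar is pulled up with 15 to 20 N
- lid_hinge (a point): middle of the lid's hinge axis, which is parallel to the box's y, on the far rim: box x = 0.100, z = 0.068. The lid is a plate 200 x 220 x 12 mm, 0.42 kg, centred on the plane through this axis; its top is 74 mm above the bench when shut. Axes as the box's; opening lifts the front edge up and away from the robot
- lid_bar (a point): middle of the lid's round steel handle bar, 12 mm thick, 100 mm long, parallel to the box's y, 242 mm from the hinge axis in the plane of the lid, 42 mm ahead of its front edge. It can be pinched from above across the bar at every lid angle and turns between the pads. Its two arms are 45 mm either side. Moves with the lid; its z axis is the lid's outward normal
- lid_press (a point): point on the lid's upper (outer) face, on its middle line, 15 mm behind the front edge: the place to press the lid shut. Moves with the lid
- knob (a joint): travel of the transmitter's push-pull knob, m, straight up from the deck: 0 = pushed home (off), 0.012 = pulled out to its detent (on), stop at 0.0125. It stays in either detent; about 6 to 10 N carries it over the hump at about 6 mm, either way
- knob_head (a point): middle of the green knob's head, a disc 38 mm across and 17 mm thick on an upright 16 mm stem, at box x = -0.030, y = -0.153. Moves with the knob; 25 mm above the deck when home. The head's top is 9 mm above this point, its underside 8 mm below. Grip the head across the box's x (the lid's edge is 43 mm away on +y). A loose transceiver lies on the deck 60 to 95 mm farther back
- mat: grey mat, 200 x 200 x 4 mm, fixed, on the left or right of the box; the sensors start on it. Origin: centre of its underside
- tray: blue open tray, 200 x 200 mm outside, walls 4 mm thick and 30 mm high, fixed, on the other side of the box. Origin: centre of its underside; z up; inner floor 4 mm above the bench
- sensor1: wireless sensor: white square body 56 x 56 x 18 mm with a black stub antenna, 12 mm in diameter and 32 mm tall, standing on the middle of its top; 50 mm high in all, about 75 g. Origin: centre of its underside, z up along the antenna. Take it by the antenna. Absent in some runs (two or three of the four are there)
- sensor2: wireless sensor: white square body 56 x 56 x 18 mm with a black stub antenna, 12 mm in diameter and 32 mm tall, standing on the middle of its top; 50 mm high in all, about 75 g. Origin: centre of its underside, z up along the antenna. Take it by the antenna. Absent in some runs (two or three of the four are there)
- sensor3: wireless sensor: white square body 56 x 56 x 18 mm with a black stub antenna, 12 mm in diameter and 32 mm tall, standing on the middle of its top; 50 mm high in all, about 75 g. Origin: centre of its underside, z up along the antenna. Take it by the antenna. Absent in some runs (two or three of the four are there)
- sensor4: wireless sensor: white square body 56 x 56 x 18 mm with a black stub antenna, 12 mm in diameter and 32 mm tall, standing on the middle of its top; 50 mm high in all, about 75 g. Origin: centre of its underside, z up along the antenna. Take it by the antenna. Absent in some runs (two or three of the four are there)
- tester: yellow handheld cable tester, 150 x 75 x 30 mm; loose, not part of the job, to be left alone. Origin: centre of its underside
- screwdriver: screwdriver; loose, not part of the job, to be left alone. Origin: centre of its underside
- cassette: blue connector cleaning cassette, 100 x 65 x 22 mm; loose, not part of the job, to be left alone. Origin: centre of its underside
- transceiver: small steel plug-in transceiver, 64 x 14 x 10 mm, lying on the back half of the transmitter deck; loose, not part of the job, to be left alone. Origin: centre of its underside
- module: grey media-converter module, 95 x 26 x 72 mm, standing; loose, not part of the job, to be left alone. Origin: centre of its underside
- tape_roll: roll of yellow tape, 76 mm across, 19 mm high; loose, not part of the job, to be left alone. Origin: centre of its underside
- mug: white mug, 90 mm high; loose, not part of the job, to be left alone. Origin: centre of its underside
There are look-alikes about, which are no part of the job. What is shaped like the sensor2 but red is not meant.

How it is judged:
By the outcome, as a careful person would: the job done as asked, in the order asked, and still so for the second after the job is handed in, with the robot touching nothing.
Of sensor1, sensor2, sensor3, sensor4 only 2 to 3 are there at a start; the rules pass over those that are not, and their reading is None.
At some moment in a run one of sensor1, sensor2, sensor3, sensor4 may be knocked a few centimetres aside while the robot is not near it.
Once in a run the grip may slacken for a moment while it holds something.
It also fails if it takes over 210 s, if anything falls off the work surface, if the arm or the gripper's body presses on something with over 40 N, if the wrist force passes 120 N, or if a joint passes its speed limit or range.

## Working session

There is one attempt and no reset: what is moved stays moved. The work goes in short steps, Python scripts to look and compute and a tool call to move; the robot and the scene stay as the last step left them, time stands still between calls to the robot, and variables do not carry over. Pictures are saved under pics/ and viewed, about 12 in all and at most 16, crops included, and the job is handed in when it is done.

Besides the shell and the picture viewer there is one more tool, called after ">>>" as name([rows], argument=value, ...), one row to a line, values as JSON. play_rows: Moves the arm, as the interface text tells. Its arguments: {"type":"object","properties":{"delta_pos":{"type":"array"},"yaw":{"type":"array"},"gripper":{"type":"number"},"force":{"type":"number"}},"required":["delta_pos","yaw"]}

```bash
ls; mkdir -p pics; cat > h.py <<'E'
from plant import *
import numpy as np, cv2
from scipy.spatial.transform import Rotation as Ro
def ray(cam,uv,z,M=None):
    M=M or camera_model(cam); R=np.array(M["R"]);t=np.array(M["t"]);K=np.array(M["mtx"])
    d=R.T@np.linalg.inv(K)@np.array([uv[0],uv[1],1.]); c=-R.T@t
    return c+d*(z-c[2])/d[2]
def proj(cam,X,M=None):
    M=M or camera_model(cam); p=np.array(M["mtx"])@(np.array(M["R"])@np.array(X,float)+np.array(M["t"])); return p[:2]/p[2]
def save(n,img,s=1): cv2.imwrite(f"pics/{n}.png",cv2.resize(img[:,:,::-1],None,fx=s,fy=s,interpolation=cv2.INTER_CUBIC))
def st():
    o=get_obs(); R=Ro.from_rotvec(o["eef_rot"]).as_matrix(); return o,np.array(o["position"]),R
def to(X,grasp=54):
    """delta cm in tool axes to bring grasp point to X"""
    o,p,R=st(); return np.round(R.T@(np.array(X,float)-(p+R[:,2]*grasp))/10,2)
E
python3 - <<'E'
from h import *
np.set_printoptions(precision=1,suppress=True)
o,p,R=st(); print(o); print(R)
for c in ("top","scene"):
    im=camera(c); save(c,im,1.4)
    print(c,{k:np.round(v,2).tolist() for k,v in camera_model(c).items()})
    for n in ["box","lid","lid_bar","knob","mat","tray","sensor1","tester","cassette","module","transceiver"]:
        for b in boxes_of(c,n)[:6]:
            if b["p"]>.25: print(c,n,np.round(b["extent"]),round(b["p"],2))
E
```

```text
pics
{'time': 0.0, 'joint_positions': array([ 1. ,  0.3,  1.5,  0. ,  1.3, -0.2]), 'dq': array([ 0., -0., -0.,  0., -0.,  0.]), 'joint_efforts': array([ -0. , -44.6, -29.1,  -0. ,   0. ,  -0. ]), 'position': array([178.4, 519.8, 303.1]), 'eef_rot': array([ 2.6,  1.8, -0. ]), 'contact_force': array([-0.5, -0.3,  0.3]), 'moment': array([0., 0., 0.]), 'grip_width': 85.10063038743048}
[[ 0.3  0.9 -0. ]
 [ 0.9 -0.3 -0. ]
 [-0.  -0.  -1. ]]
top {'mtx': [[483.88, 0.0, 277.92], [0.0, 483.88, 212.15], [0.0, 0.0, 1.0]], 'R': [[0.02, -1.0, -0.0], [-1.0, -0.02, -0.08], [0.08, 0.0, -1.0]], 't': [-7.43, 560.43, 1382.3]}
top box [213. 154. 340. 238.] 0.56
top lid [213. 156. 307. 177.] 0.79
top lid [230. 248. 259. 299.] 0.53
top lid [275. 251. 302. 289.] 0.49
top lid_bar [214. 156. 305. 173.] 0.81
top knob [312. 198. 327. 214.] 0.68
top knob [306. 275. 358. 288.] 0.28
top mat [360. 195. 436. 268.] 0.93
top tray [130. 203. 198. 276.] 0.75
top tray [217. 152. 339. 237.] 0.37
top sensor1 [371. 201. 393. 223.] 0.84
top sensor1 [215. 155. 307. 179.] 0.71
top sensor1 [371. 234. 395. 259.] 0.67
top sensor1
[... 390 characters left out ...]
, [-0.42, 0.55, -0.72]], 't': [-411.28, -204.26, 1517.89]}
scene box [243. 134. 371. 289.] 0.84
scene lid [318. 134. 369. 248.] 0.56
scene lid [296. 120. 376. 173.] 0.43
scene lid_bar [321. 131. 371. 248.] 0.77
scene knob [267. 229. 284. 243.] 0.51
scene mat [135. 250. 248. 358.] 0.82
scene tray [292. 124. 380. 172.] 0.65
scene sensor1 [179. 265. 208. 290.] 0.71
scene sensor1 [205. 282. 235. 312.] 0.56
scene sensor1 [135. 238. 159. 260.] 0.56
scene tester [243. 154. 295. 196.] 0.66
scene cassette [221. 188. 260. 217.] 0.68
scene cassette [271. 230. 280. 243.] 0.26
scene module [392. 144. 426. 188.] 0.41
scene transceiver [291. 242. 316. 260.] 0.46
scene transceiver [316. 131. 371. 246.] 0.36
```

View pics/top.png

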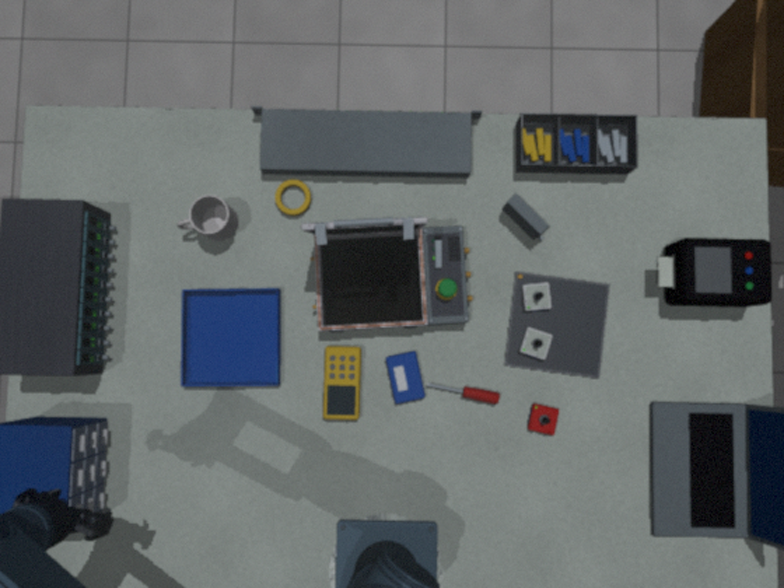

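View pics/scene.png

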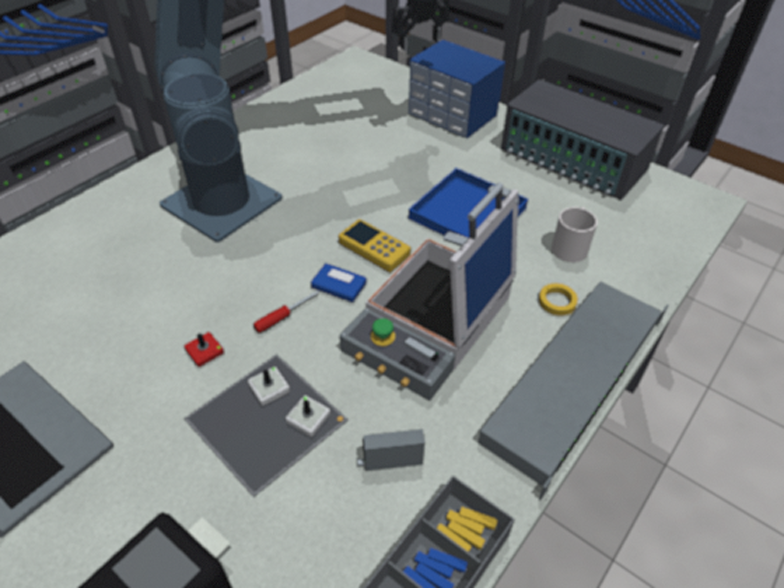

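```bash
python3 - <<'E'
from h import *
np.set_printoptions(precision=1,suppress=True)
def r(n,u,v,z): print(n,ray("top",(u/1.4,v/1.4),z)[:2])
r("s1",537,295,54);r("s2",537,343,54); r("red",543,419,50)
for n,u,v in [("matTL",518,273),("matTR",609,284),("matBR",600,377),("matBL",506,365)]: r(n,u,v,4)
for n,u,v in [("trTL",182,290),("TR",280,288),("BR",281,387),("BL",183,388)]: r(n,u,v,30)
for n,u,v in [("boxFL",317,330),("boxFR",424,326),("boxBL",318,240)]: r(n,u,v,62)
for n,u,v in [("dkBR",464,226),("dkFR",468,321),("dkFL",428,325)]: r(n,u,v,50)
r("knob",446,289,84)
r("barL",303,227,305); r("barR",427,220,305)
r("tester",343,382,30);r("cass",405,376,22);r("scrw",462,392,20);r("module",525,216,72)
M=camera_model("wrist"); print(M); o,p,R=st(); print("cam in tool",R.T@(-np.array(M["R"]).T@np.array(M["t"])-p), R.T@np.array(M["R"]).T)
im=camera("top"); save("crop",im[135:320,190:420],3.4)
E
```

```text
s1 [ 568. -296.]
s2 [ 470.9 -296.2]
red [ 319.3 -309.5]
matTL [ 618.1 -266.6]
matTR [ 598.6 -458. ]
matBR [ 403.8 -438.2]
matBL [ 424.7 -242.6]
trTL [565.9 431.7]
TR [574.  229.4]
BR [371.2 220.7]
BL [365.1 420.7]
boxFL [488. 147.]
boxFR [500.3 -67.6]
boxBL [670.5 150.2]
dkBR [ 707.3 -146.9]
dkFR [ 512.7 -157.2]
dkFL [502.9 -76.3]
knob [ 573.7 -109. ]
barL [652.1 148.9]
barR [668.  -57.9]
tester [383.9  94.4]
cass [398.3 -32.2]
scrw [ 368.  -149.8]
module [ 726.  -267.4]
{'mtx': array([[367.4,   0. , 274. ],
       [  0. , 367.4, 214. ],
       [  0. ,   0. ,   1. ]]), 'R': array([[ 0.3,  0.9,  0. ],
       [ 0.9, -0.3,  0.3],
       [ 0.3, -0.1, -1. ]]), 't': array([-550.3,  -35.8,  379.1])}
cam in tool [  0.1 -69.6 -70.8] [[ 1.   0.   0. ]
 [-0.   1.   0.3]
 [-0.  -0.3  1. ]]
```

View pics/crop.png

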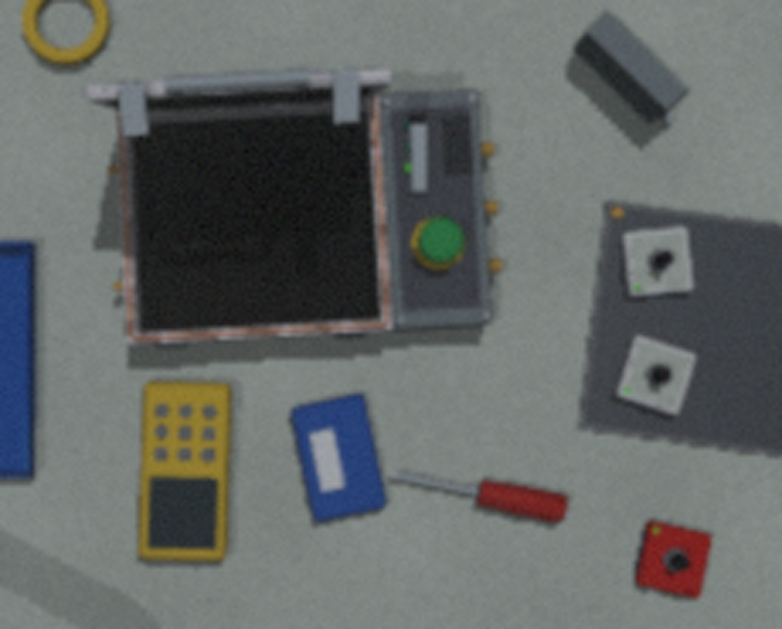

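```bash
cat >> h.py <<'E'
def plan(X,ang,grasp=54):
    """delta cm (tool axes), yaw deg to put grasp pt at X with tool x at world angle ang(deg)"""
    o,p,R=st(); a=np.degrees(np.arctan2(R[1,0],R[0,0]))
    print("t",round(o["time"],1),"at",np.round(p+R[:,2]*grasp,1),"ang",round(a,1),"F",np.round(o["contact_force"],1),"w",round(o["grip_width"],1))
    print("delta",to(X,grasp).tolist(),"yaw",round(-(ang-a),1))
E
python3 - <<'E'
from h import *
from scipy.optimize import least_squares
np.set_printoptions(precision=3,suppress=True)
pts=[((129,340),(-100,110,62)),((391,328),(-100,-110,62)),((490,321),(-100,-195,50)),((478,92),(100,-195,50)),((441,240),(-30,-153,84)),((395,326),(-100,-111,50))]
M=camera_model("top")
def W(q,b): c,s=np.cos(q[2]),np.sin(q[2]); return [q[0]+c*b[0]-s*b[1],q[1]+s*b[0]+c*b[1],b[2]]
def f(q): return np.concatenate([proj("top",W(q,b),M)-np.array([u/3.4+190,v/3.4+135]) for (u,v),b in pts])
s=least_squares(f,[580,40,0]); print(s.x,np.degrees(s.x[2]),s.fun)
for u,v in [(660,258),(660,375)]: print("sens",ray("top",(u/3.4+190,v/3.4+135),54,M))
for z in (290,310): print("bar",ray("top",(237/3.4+190,83/3.4+135),z,M))
plan([470,-300,200],np.degrees(s.x[2]))
E
```

```text
[596.645  42.213   0.068] 3.889276286233684 [-0.836  0.212  0.269 -0.004  0.842  0.792  0.384 -1.439  0.134 -0.346
 -0.787  0.738]
sens [ 567.547 -297.503   54.   ]
sens [ 470.112 -297.745   54.   ]
bar [663.437  48.58  290.   ]
bar [659.631  47.707 310.   ]
t 1.2 at [178.6 520.2 249.9] ang 71.0 F [-0.7 -0.2 -0.3] w 85.1
delta [-68.11, 54.2, 4.99] yaw 67.2
```

>>> play_rows([
  [-17,13.5,1.2],
  [-17,13.5,1.2],
  [-17,13.5,1.2],
  [-17,13.5,1.2],
  [-17,13.5,1.2],
], yaw=[0,0,0,0,0], gripper=-0.2)

```text
time: 1.75
position: [251.4, 312.3, 291.7]
eef_rot: [2.558, 1.822, -0.001]
contact_force: [0.3, 0.2, -0.4]
grip_width: 51.1
```

>>> play_rows([
  [-17,13.5,1.2],
  [-17,13.5,1.2],
  [-17,13.5,1.2],
  [-17,13.5,1.2],
  [-17,13.5,1.2],
], yaw=[0,0,0,0,0])

```text
time: 2.25
position: [324.6, 107.4, 280.1]
eef_rot: [2.559, 1.819, 0.001]
contact_force: [0.4, 0.4, 0.4]
grip_width: 51.1
```

>>> play_rows([
  [-17,13.5,1.2],
  [-17,13.5,1.2],
  [-17,13.5,1.2],
  [-17,13.5,1.2],
  [-17,13.5,1.2],
], yaw=[0,0,0,0,0])

```text
time: 2.75
position: [397.4, -98.0, 268.1]
eef_rot: [2.558, 1.819, 0.0]
contact_force: [-0.3, 1.5, -0.1]
grip_width: 51.1
```

>>> play_rows([
  [-17,13.7,1.2],
  [-17,13.7,1.2],
  [-17,13.7,1.2],
  [-17,13.7,1.2],
  [-17,13.7,1.2],
], yaw=[0,0,0,0,0])

```text
time: 3.25
position: [471.3, -303.6, 255.4]
eef_rot: [2.558, 1.821, -0.001]
contact_force: [0.2, 0.0, 0.2]
grip_width: 51.3
```

>>> play_rows([
  [0,0,0],
  [0,0,0],
  [0,0,0],
  [0,0,0],
  [0,0,0],
], yaw=[8.4,16.8,25.2,33.6,42])

```text
time: 3.75
position: [470.4, -299.1, 255.9]
eef_rot: [-3.044, -0.778, 0.0]
contact_force: [-0.3, -0.4, 0.4]
grip_width: 51.6
```

>>> play_rows([
  [0,0,0],
  [0,0,0],
  [0,0,0],
  [0,0,0],
], yaw=[8.4,16.8,25.2,25.2])

```text
time: 4.15
position: [470.4, -299.0, 255.9]
eef_rot: [3.14, 0.103, -0.0]
contact_force: [0.2, -0.3, 0.3]
grip_width: 51.0
```

```bash
python3 - <<'E'
from h import *
np.set_printoptions(precision=1,suppress=True)
plan([470,-298,110],3.9)
M=camera_model("wrist"); im=camera("wrist"); save("w1",im)
for b in boxes_of("wrist","sensor1")[:5]:
    e=b["extent"]; print(np.round(e),round(b["p"],2), ray("wrist",((e[0]+e[2])/2,(e[1]+e[3])/2),22,M))
E
```

```text
t 4.2 at [ 470.4 -299.   201.9] ang 3.8 F [ 0.2 -0.3  0.3] w 51.0
delta [-0.03, -0.1, 9.19] yaw -0.1
[ 61. 166. 140. 239.] 0.94 [ 323.  -315.4   22. ]
[349. 170. 423. 238.] 0.86 [ 566.8 -300.6   22. ]
[236. 160. 315. 235.] 0.59 [ 471.9 -301.2   22. ]
[512. 173. 558. 238.] 0.53 [ 694.3 -293.3   22. ]
```

View pics/w1.png

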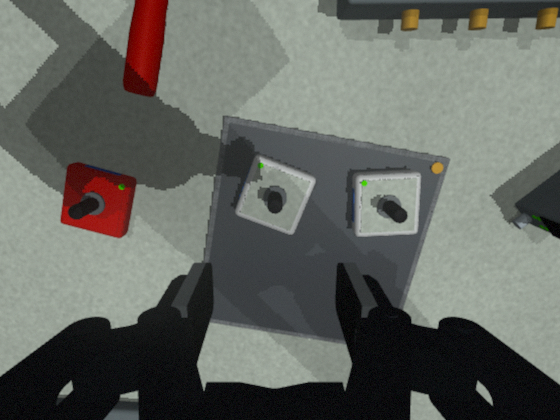

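```bash
python3 - <<'E'
from h import *
np.set_printoptions(precision=1,suppress=True)
print(ray("wrist",(275,206),54),ray("wrist",(399,214),54),ray("wrist",(276,195),22),ray("wrist",(388,204),22))
plan([470,-298,46],3.9)
E
```

```text
[ 471.3 -300.5   54. ] [ 567.2 -300.    54. ] [ 472.2 -299.1   22. ] [ 568.3 -300.1   22. ]
t 4.2 at [ 470.4 -299.   201.9] ang 4.1 F [ 0.1 -0.2  0.4] w 51.3
delta [-0.03, -0.1, 15.59] yaw 0.2
```

>>> play_rows([
  [0.1,0.1,5],
  [0.1,0.1,10],
  [0.1,0.1,14],
  [0.1,0.1,15.6],
  [0.1,0.1,15.6],
], yaw=[0,0,0,0,0])

```text
time: 4.75
position: [470.0, -298.6, 97.0]
eef_rot: [-3.135, -0.11, 0.007]
contact_force: [0.5, -0.6, -0.7]
grip_width: 51.1
```

>>> play_rows([
  [0,0,0],
  [0,0,0],
  [0,0,0],
  [0,0,0],
  [0,0,0],
], yaw=[0,0,0,0,0], gripper=1, force=50)

```text
time: 5.25
position: [472.3, -300.7, 101.8]
eef_rot: [3.137, 0.106, 0.004]
contact_force: [0.1, -0.1, 7.3]
grip_width: 10.5
```

>>> play_rows([
  [0,0,-2],
  [0,0,-5],
  [0,0,-8],
  [0,0,-11.5],
  [0,0,-11.5],
], yaw=[0,0,0,0,0])

```text
time: 5.75
position: [473.4, -301.6, 220.5]
eef_rot: [3.132, 0.106, 0.011]
contact_force: [0.6, -1.0, -0.0]
grip_width: 10.2
```

```bash
python3 - <<'E'
from h import *
plan([560,-10.4,160],3.9)
E
```

```text
t 5.8 at [ 473.8 -302.   166.5] ang 3.9 F [ 0.6 -1.  -0. ] w 10.2
delta [10.57, -28.51, 0.51] yaw -0.0
```

>>> play_rows([
  [1.7,-4.6,0.5],
  [3.4,-9.2,0.5],
  [5.1,-13.8,0.5],
  [6.8,-18.4,0.5],
  [8.5,-23,0.5],
], yaw=[0,0,0,0,0])

```text
time: 6.25
position: [540.7, -62.8, 209.5]
eef_rot: [-3.14, -0.105, 0.001]
contact_force: [1.0, 0.4, -0.7]
grip_width: 10.3
```

>>> play_rows([
  [1.4,-4,0],
  [2.1,-5.5,0],
  [2.1,-5.5,0],
  [2.1,-5.5,0],
  [2.1,-5.5,0],
], yaw=[0,0,0,0,0])

```text
time: 6.75
position: [557.7, -9.4, 209.6]
eef_rot: [3.14, 0.104, -0.001]
contact_force: [0.3, -0.7, -1.1]
grip_width: 10.0
```

```bash
python3 - <<'E'
from h import *
plan([560,-10.4,53],3.9)
save("w2",camera("wrist"))
E
```

```text
t 6.8 at [557.6  -9.5 155.6] ang 3.8 F [ 0.3 -0.7 -1.1] w 10.0
delta [0.24, 0.11, 10.26] yaw -0.1
```

View pics/w2.png

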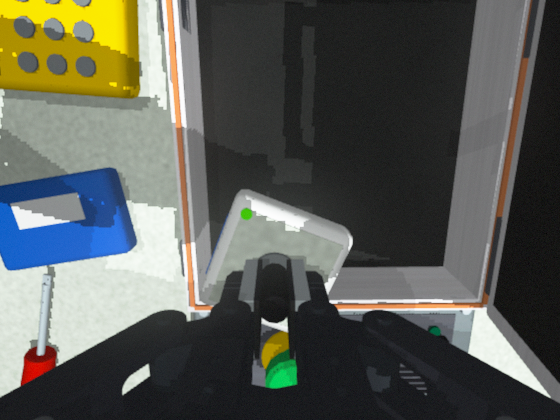

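>>> play_rows([
  [0.3,-0.4,3],
  [0.3,-0.4,6],
  [0.3,-0.4,8.5],
  [0.3,-0.4,10.2],
  [0.3,-0.4,10.2],
], yaw=[0,0,0,0,0])

```text
time: 7.3
position: [559.5, -5.5, 106.0]
eef_rot: [-3.139, -0.102, 0.006]
contact_force: [-1.2, 0.9, -0.6]
grip_width: 9.9
```

>>> play_rows([
  [0,0,0],
  [0,0,0.1],
  [0,0,0.1],
], yaw=[0,0,0])

```text
time: 7.6
position: [561.2, -4.6, 107.7]
eef_rot: [3.14, 0.105, 0.002]
contact_force: [-1.1, -0.4, -0.2]
grip_width: 9.8
```

```bash
python3 - <<'E'
from h import *
plan([568,-300,150],3.9)
E
```

```text
t 7.6 at [561.3  -4.6  53.7] ang 3.8 F [-1.1 -0.4 -0.2] w 9.8
delta [-1.29, 29.52, -9.62] yaw -0.1
```

>>> play_rows([
  [0,0,0.2],
  [0,0,0.3],
  [0,0,0.3],
], yaw=[0,0,0])

```text
time: 7.9
position: [561.0, -4.3, 104.2]
eef_rot: [3.14, 0.106, 0.001]
contact_force: [-1.3, -1.0, 0.7]
grip_width: 10.4
```

>>> play_rows([
  [0,0,0],
  [0,0,0],
  [0,0,0],
], yaw=[0,0,0], gripper=-0.2)

```text
time: 8.2
position: [560.8, -4.2, 103.9]
eef_rot: [-3.14, -0.106, 0.0]
contact_force: [-0.3, 0.1, -0.1]
grip_width: 50.9
```

>>> play_rows([
  [0,0,-3],
  [0,0,-7],
  [0,0,-11],
  [0,0,-11],
  [0,0,-11],
], yaw=[0,0,0,0,0])

```text
time: 8.7
position: [561.3, -4.3, 215.0]
eef_rot: [3.139, 0.105, 0.004]
contact_force: [-1.1, 0.7, -0.3]
grip_width: 51.1
```

>>> play_rows([
  [-0.3,5,0],
  [-0.6,10,0],
  [-0.8,15,0],
  [-0.9,20,0],
  [-1,24,0],
], yaw=[0,0,0,0,0])

```text
time: 9.2
position: [565.9, -246.7, 211.8]
eef_rot: [-3.138, -0.104, 0.004]
contact_force: [0.8, -0.2, -0.2]
grip_width: 51.2
```

>>> play_rows([
  [-0.2,3,0],
  [-0.3,5.5,0],
  [-0.3,5.5,0],
  [-0.3,5.5,0],
], yaw=[0,0,0,0])

```text
time: 9.6
position: [566.8, -299.4, 211.8]
eef_rot: [-3.137, -0.103, 0.004]
contact_force: [-0.3, 0.8, -0.7]
grip_width: 51.4
```

```bash
python3 - <<'E'
from h import *
np.set_printoptions(precision=1,suppress=True)
plan([568,-300,50],3.9)
M=camera_model("wrist"); im=camera("wrist"); save("w3",im)
for b in boxes_of("wrist","sensor1")[:5]:
    e=b["extent"]; print(np.round(e),round(b["p"],2), ray("wrist",((e[0]+e[2])/2,(e[1]+e[3])/2),22,M))
camera("top")
for b in boxes_of("top","sensor1")[:6]:
    e=b["extent"]; print(np.round(e),round(b["p"],2), ray("top",((e[0]+e[2])/2,(e[1]+e[3])/2),22))
E
```

```text
t 9.6 at [ 566.6 -299.2  157.8] ang 3.8 F [-0.3  0.8 -0.7] w 51.4
delta [0.16, 0.12, 10.78] yaw -0.1
[236. 169. 316. 249.] 0.91 [ 567.7 -299.5   22. ]
[271. 198. 292. 223.] 0.94 [565.2  -6.1  22. ]
[373. 201. 381. 218.] 0.48 [ 574.1 -282.6   22. ]
```

View pics/w3.png

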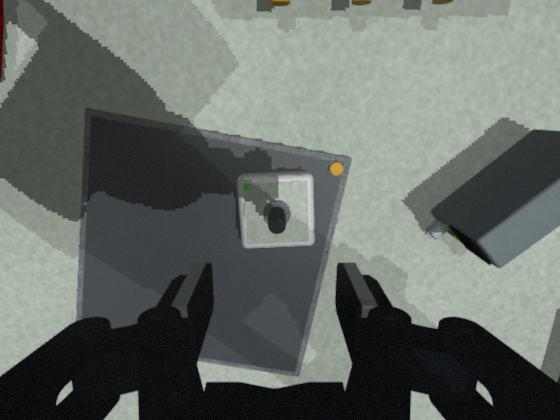

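>>> play_rows([
  [0.1,0.1,4],
  [0.1,0.1,8],
  [0.1,0.1,10.7],
  [0.1,0.1,10.7],
  [0.1,0.1,10.7],
], yaw=[0,0,0,0,0])

```text
time: 10.3
position: [569.0, -299.7, 107.3]
eef_rot: [-3.139, -0.107, 0.0]
contact_force: [0.5, -0.8, 0.5]
grip_width: 51.3
```

>>> play_rows([
  [0,0,0],
  [0,0,0],
  [0,0,0],
  [0,0,0],
  [0,0,0],
], yaw=[0,0,0,0,0], gripper=1)

```text
time: 10.8
position: [569.5, -300.9, 108.8]
eef_rot: [3.138, 0.105, 0.004]
contact_force: [0.3, 0.9, 7.2]
grip_width: 9.9
```

>>> play_rows([
  [0,0,-2],
  [0,0,-5],
  [0,0,-8],
  [0,0,-11],
  [0,0,-11],
], yaw=[0,0,0,0,0])

```text
time: 11.3
position: [570.5, -301.8, 222.4]
eef_rot: [3.134, 0.105, 0.011]
contact_force: [1.0, -0.0, -0.6]
grip_width: 9.5
```

```bash
python3 - <<'E'
from h import *
plan([553,90,160],3.9)
E
```

```text
t 11.3 at [ 570.9 -302.1  168.4] ang 3.9 F [ 1.  -0.  -0.6] w 9.5
delta [0.84, -39.24, 0.6] yaw -0.0
```

>>> play_rows([
  [0.1,-5,0],
  [0.2,-10,0],
  [0.4,-15,0],
  [0.5,-20,0],
  [0.6,-24,0],
], yaw=[0,0,0,0,0])

```text
time: 11.8
position: [557.4, -57.8, 216.1]
eef_rot: [-3.139, -0.106, 0.002]
contact_force: [0.2, -0.0, -0.8]
grip_width: 9.3
```

>>> play_rows([
  [0.1,-5,0],
  [0.2,-10,0],
  [0.2,-15.2,0],
  [0.2,-15.2,0],
  [0.2,-15.2,0],
], yaw=[0,0,0,0,0])

```text
time: 12.3
position: [549.6, 92.7, 216.2]
eef_rot: [3.139, 0.111, -0.002]
contact_force: [-0.5, 0.4, -1.2]
grip_width: 9.7
```

```bash
python3 - <<'E'
from h import *
plan([553,90,60],3.9)
save("w4",camera("wrist"))
E
```

```text
t 12.3 at [549.6  92.7 162.2] ang 4.0 F [-0.5  0.4 -1.2] w 9.7
delta [0.34, 0.29, 10.22] yaw 0.1
```

View pics/w4.png

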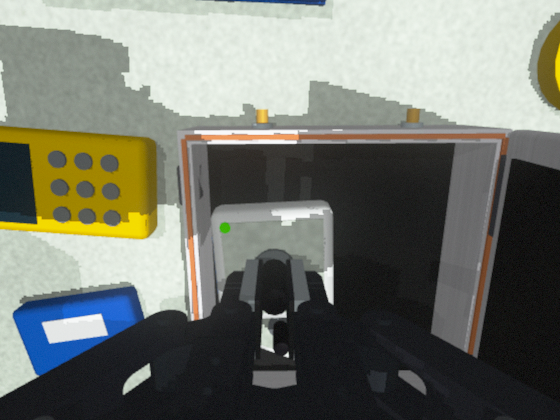

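```bash
python3 - <<'E'
from h import *
np.set_printoptions(precision=1,suppress=True)
print(ray("wrist",(182,132),62),ray("wrist",(508,130),62))
E
```

```text
[491.  144.1  62. ] [685.5 158.7  62. ]
```

>>> play_rows([
  [0.5,0.3,3],
  [0.5,0.3,6],
  [0.5,0.3,9],
  [0.5,0.3,10.2],
  [0.5,0.3,10.2],
], yaw=[0,0,0,0,0])

```text
time: 12.85
position: [554.6, 86.9, 113.3]
eef_rot: [3.14, 0.102, -0.006]
contact_force: [0.1, -0.1, -0.8]
grip_width: 9.5
```

>>> play_rows([
  [0,0,0.1],
  [0,0,0.2],
  [0,0,0.3],
], yaw=[0,0,0])

```text
time: 13.15
position: [556.2, 88.3, 112.7]
eef_rot: [3.14, 0.105, 0.003]
contact_force: [0.7, 0.2, -0.9]
grip_width: 10.0
```

>>> play_rows([
  [0,0,0.1],
  [0,0,0.2],
  [0,0,0.3],
], yaw=[0,0,0])

```text
time: 13.45
position: [556.2, 88.4, 111.0]
eef_rot: [3.139, 0.106, 0.003]
contact_force: [-6.0, -1.2, 21.3]
grip_width: 10.2
```

>>> play_rows([
  [0,0,-0.2],
  [0,0,-0.3],
  [0,0,-0.3],
  [0,0,-0.3],
], yaw=[0,0,0,0], gripper=-0.2)

```text
time: 13.85
position: [555.5, 88.7, 111.8]
eef_rot: [-3.14, -0.105, 0.0]
contact_force: [-0.2, -0.2, -0.8]
grip_width: 51.1
```

>>> play_rows([
  [0,0,-4],
  [0,0,-8],
  [0,0,-13],
  [0,0,-18],
  [0,0,-23],
], yaw=[0,0,0,0,0])

```text
time: 14.35
position: [555.1, 88.7, 343.6]
eef_rot: [-3.14, -0.106, 0.001]
contact_force: [0.3, -0.6, 0.5]
grip_width: 51.4
```

>>> play_rows([
  [0,3,-5],
  [0,5,-9],
  [0,5,-9],
  [0,5,-9],
], yaw=[0,0,0,0])

```text
time: 14.75
position: [559.3, 38.1, 433.0]
eef_rot: [3.14, 0.103, 0.004]
contact_force: [0.8, -0.1, -0.5]
grip_width: 51.3
```

```bash
python3 - <<'E'
from h import *
plan([660,48,350],3.9)
save("w5",camera("wrist"))
camera("top")
for b in boxes_of("top","sensor1")[:6]:
    e=b["extent"]; print(np.round(e),round(b["p"],2), ray("top",((e[0]+e[2])/2,(e[1]+e[3])/2),26))
camera("scene"); save("s5",camera("scene")[90:330,140:420],2.8)
E
```

```text
t 14.8 at [559.4  38.1 379. ] ang 3.8 F [ 0.8 -0.1 -0.5] w 51.3
delta [10.09, -0.33, 2.93] yaw -0.1
[282. 250. 305. 292.] 0.68 [392.37069015 -44.5586245   26.        ]
[381. 290. 401. 309.] 0.63 [ 316.75923828 -323.82824557   26.        ]
[238. 204. 257. 224.] 0.48 [552.93358461  90.43345653  26.        ]
[268. 205. 275. 222.] 0.4 [555.44049402  23.00825318  26.        ]
```

View pics/w5.png

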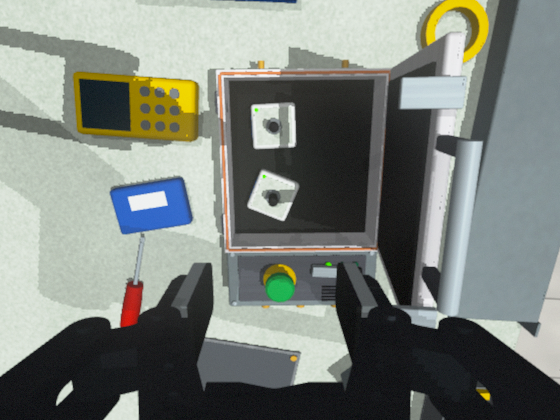

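```bash
python3 - <<'E'
from h import *
np.set_printoptions(precision=1,suppress=True)
for z in (280,295,300,305,310,315): print(z,ray("wrist",(462,228),z),ray("top",(259.7,159.4),z))
E
```

```text
280 [676.4  45.3 280. ] [665.4  49.  280. ]
295 [668.1  49.7 295. ] [662.5  48.4 295. ]
300 [665.3  51.1 300. ] [661.6  48.2 300. ]
305 [662.6  52.5 305. ] [660.6  47.9 305. ]
310 [659.8  54.  310. ] [659.7  47.7 310. ]
315 [657.   55.4 315. ] [658.7  47.5 315. ]
```

>>> play_rows([
  [5,-0.4,0],
  [10,-0.8,0],
  [10.1,-0.8,0],
  [10.1,-0.8,0],
  [10.1,-0.8,0],
], yaw=[0,0,0,0,0])

```text
time: 15.5
position: [658.5, 53.9, 431.5]
eef_rot: [-3.14, -0.106, 0.002]
contact_force: [-0.5, 0.2, -0.5]
grip_width: 51.6
```

>>> play_rows([
  [0,0,2.5],
  [0,0,5],
  [0,0,7],
  [0,0,7],
  [0,0,7],
], yaw=[0,0,0,0,0])

```text
time: 16.0
position: [658.3, 53.5, 363.7]
eef_rot: [3.14, 0.105, 0.002]
contact_force: [0.1, 0.4, -0.1]
grip_width: 51.2
```

>>> play_rows([
  [0,0,0],
  [0,0,0],
  [0,0,0],
  [0,0,0],
  [0,0,0],
], yaw=[0,0,0,0,0], gripper=1, force=80)

```text
time: 16.5
position: [659.5, 53.4, 363.6]
eef_rot: [3.139, 0.106, 0.004]
contact_force: [-0.6, 0.1, 6.1]
grip_width: 8.9
```

```bash
python3 - <<'E'
from h import *
plan([660.5,47,307],3.9)
E
```

```text
t 16.5 at [659.6  53.4 309.6] ang 3.9 F [-0.6  0.1  6.1] w 8.9
delta [0.04, 0.65, 0.26] yaw -0.0
```

>>> play_rows([
  [-1.9,0,0.37],
  [-3.77,0,0.89],
  [-5.58,0,1.55],
  [-7.34,0,2.36],
  [-9.03,0,3.31],
], yaw=[0,0,0,0,0])

```text
time: 17.0
position: [569.6, 46.8, 331.1]
eef_rot: [3.138, 0.105, 0.01]
contact_force: [1.7, -2.0, 5.7]
grip_width: 9.3
```

>>> play_rows([
  [-1.61,0,1.08],
  [-3.12,0,2.28],
  [-4.54,0,3.6],
  [-5.84,0,5.03],
  [-7.03,0,6.56],
], yaw=[0,0,0,0,0])

```text
time: 17.5
position: [498.4, 41.7, 263.9]
eef_rot: [3.137, 0.106, 0.002]
contact_force: [-0.5, -3.7, 3.4]
grip_width: 9.4
```

```bash
python3 - <<'E'
from h import *
c=.8139;s=.581
plan([696.4-242*c*.9977, 53-242*c*.068,68+242*s],3.9)
E
```

```text
t 17.5 at [498.4  41.6 209.9] ang 3.9 F [-0.5 -3.7  3.4] w 9.4
delta [0.13, 0.21, 0.14] yaw -0.0
```

Good tracking. Continue the arc.

>>> play_rows([
  [-1.06,0,1.62],
  [-1.99,0,3.32],
  [-2.78,0,5.08],
  [-3.42,0,6.91],
  [-3.92,0,8.78],
], yaw=[0,0,0,0,0])

```text
time: 18.0
position: [459.6, 38.9, 175.4]
eef_rot: [3.137, 0.107, 0.001]
contact_force: [-1.9, -6.0, 3.8]
grip_width: 9.4
```

>>> play_rows([
  [-0.27,0,1.43],
  [-0.44,0,2.62],
  [-0.5,0,3.4],
  [-0.53,0,3.7],
  [-0.53,0,3.7],
], yaw=[0,0,0,0,0])

```text
time: 18.5
position: [454.2, 38.3, 137.9]
eef_rot: [3.137, 0.106, -0.002]
contact_force: [-3.1, -8.1, -2.1]
grip_width: 9.0
```

```bash
python3 - <<'E'
from h import *
c=.9987;s=.05
plan([696.4-242*c*.9977, 53-242*c*.068,68+242*s],3.9)
E
```

```text
t 18.5 at [454.2  38.1  83.9] ang 3.9 F [-3.1 -8.1 -2.1] w 9.0
delta [0.1, 0.16, 0.38] yaw -0.0
```

>>> play_rows([
  [0,0,0.3],
  [0,0,0.6],
  [0,0,0.9],
  [0,0,1.1],
], yaw=[0,0,0,0])

```text
time: 18.9
position: [453.8, 38.2, 128.1]
eef_rot: [3.137, 0.107, -0.003]
contact_force: [-7.9, -8.9, 8.4]
grip_width: 9.1
```

>>> play_rows([
  [0,0,0.1],
  [0,0,0.3],
  [0,0,0.4],
  [0,0,0.4],
], yaw=[0,0,0,0])

```text
time: 19.3
position: [453.5, 38.5, 122.8]
eef_rot: [3.137, 0.108, -0.005]
contact_force: [-1.1, -9.2, -6.2]
grip_width: 9.5
```

```bash
python3 - <<'E'
from h import *
plan([455, 37,68],3.9)
E
```

```text
t 19.3 at [453.3  38.4  68.8] ang 3.9 F [-1.1 -9.2 -6.2] w 9.5
delta [0.16, 0.15, 0.08] yaw 0.0
```

>>> play_rows([
  [0,0,0.2],
  [0,0,0.3],
  [0,0,0.3],
], yaw=[0,0,0])

```text
time: 19.6
position: [453.5, 38.5, 119.4]
eef_rot: [3.138, 0.108, -0.005]
contact_force: [-0.3, -5.9, -8.2]
grip_width: 9.1
```

>>> play_rows([
  [0,0,-0.2],
  [0,0,-0.2],
], yaw=[0,0])

```text
time: 19.8
position: [453.5, 38.6, 121.2]
eef_rot: [3.138, 0.108, -0.006]
contact_force: [-0.4, -7.6, -7.4]
grip_width: 9.2
```

```bash
python3 - <<'E'
from h import *
plan([455, 37,68],3.9)
E
```

```text
t 19.8 at [453.3  38.5  67.2] ang 3.9 F [-0.4 -7.6 -7.4] w 9.2
delta [0.16, 0.16, -0.08] yaw 0.0
```

>>> play_rows([
  [0,0,0],
  [0,0,0],
  [0,0,0],
], yaw=[0,0,0], gripper=0.4)

```text
time: 20.1
position: [454.8, 39.8, 122.7]
eef_rot: [-3.14, -0.105, -0.001]
contact_force: [-0.8, -0.3, -0.4]
grip_width: 25.8
```

>>> play_rows([
  [0,0,-2],
  [0,0,-5],
  [0,0,-9],
  [0,0,-12],
  [0,0,-12],
], yaw=[0,0,0,0,0])

```text
time: 20.6
position: [456.9, 39.7, 247.0]
eef_rot: [3.138, 0.106, 0.015]
contact_force: [0.5, -0.5, -0.3]
grip_width: 25.7
```

```bash
python3 - <<'E'
from h import *
np.set_printoptions(precision=1,suppress=True)
th=0.068;c,s=np.cos(th),np.sin(th)
W=lambda b:np.array([596.2+c*b[0]-s*b[1],42.2+s*b[0]+c*b[1],b[2]])
print("press",W((-85,0,74)),"knob",W((-30,-153,75)))
plan(W((-85,0,84)),3.9,73)
im=camera("wrist"); M=camera_model("wrist")
for z in (74,84):
    print(z,[np.round(proj("wrist",W((-100,y,z)),M)).tolist() for y in (-110,110)])
save("w6",im)
E
```

```text
press [511.4  36.4  74. ] knob [ 576.7 -112.5   75. ]
t 20.6 at [457.6  39.6 174. ] ang 3.9 F [ 0.5 -0.5 -0.3] w 25.7
delta [5.26, 0.66, 9.05] yaw -0.0
74 [[325.0, 361.0], [338.0, 52.0]]
84 [[327.0, 369.0], [341.0, 50.0]]
```

View pics/w6.png

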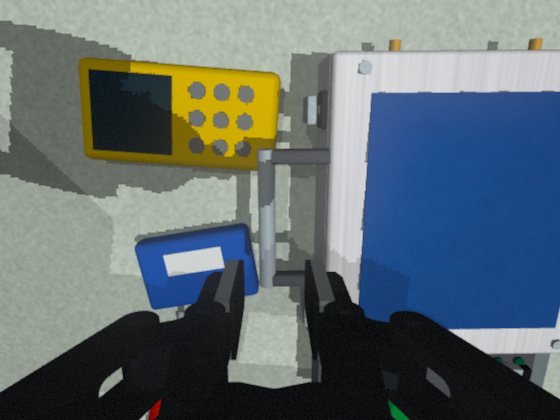

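>>> play_rows([
  [4,0.5,2],
  [5.3,0.7,5],
  [5.3,0.7,8],
  [5.3,0.7,8.8],
  [5.3,0.7,8.8],
], yaw=[0,0,0,0,0], gripper=1)

```text
time: 21.15
position: [506.2, 36.6, 152.4]
eef_rot: [-3.139, -0.105, 0.008]
contact_force: [-0.1, 0.5, -0.3]
grip_width: 0.1
```

>>> play_rows([
  [0,0,0.2],
  [0,0,0.4],
  [0,0,0.6],
  [0,0,0.6],
], yaw=[0,0,0,0])

```text
time: 21.55
position: [508.0, 36.3, 149.0]
eef_rot: [3.14, 0.105, 0.002]
contact_force: [0.0, -0.0, -0.5]
grip_width: 0.0
```

>>> play_rows([
  [0,0,0.2],
  [0,0,0.4],
  [0,0,0.4],
], yaw=[0,0,0])

```text
time: 21.85
position: [508.2, 36.2, 146.4]
eef_rot: [3.139, 0.106, 0.003]
contact_force: [-4.7, 0.1, 16.8]
grip_width: 0.1
```

>>> play_rows([
  [0,0,-3],
  [0,0,-6],
  [0,0,-9],
  [0,0,-9],
], yaw=[0,0,0,0], gripper=-0.4)

```text
time: 22.25
position: [510.1, 36.1, 238.7]
eef_rot: [3.138, 0.106, 0.013]
contact_force: [0.7, 0.2, 0.4]
grip_width: 58.1
```

>>> play_rows([
  [1.5,4,0],
  [3,8,0],
  [4.5,12,0],
  [5.8,15.3,0],
  [5.8,15.3,0],
], yaw=[0,0,0,0,0])

```text
time: 22.75
position: [577.4, -116.7, 233.3]
eef_rot: [3.138, 0.099, 0.001]
contact_force: [-0.1, 0.9, -0.7]
grip_width: 59.5
```

```bash
python3 - <<'E'
from h import *
np.set_printoptions(precision=1,suppress=True)
plan([576.7,-112.5,77],3.9)
M=camera_model("wrist"); im=camera("wrist")
hsv=cv2.cvtColor(im,cv2.COLOR_RGB2HSV); m=cv2.inRange(hsv,(45,100,40),(75,255,255))
n,l,s,c=cv2.connectedComponentsWithStats(m)
for i in range(1,n):
    if s[i,4]>100: print(s[i],c[i],ray("wrist",c[i],84,M),ray("wrist",(s[i,0]+s[i,2]/2,s[i,1]+s[i,3]/2),80,M))
print(proj("wrist",(576.7,-112.5,84),M)); save("w7",im)
E
```

```text
t 22.8 at [ 577.4 -116.8  179.3] ang 3.6 F [-0.1  0.9 -0.7] w 59.5
delta [-0.05, -0.45, 10.23] yaw -0.3
[ 245  182   59   60 2769] [273.8 212.1] [ 576.9 -108.7   84. ] [ 577.4 -109.7   80. ]
[273.1 217.9]
```

View pics/w7.png

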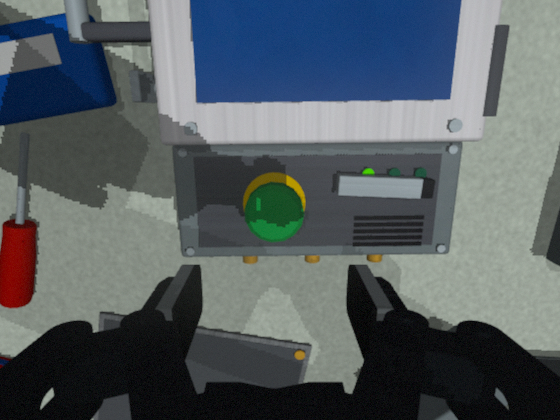

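>>> play_rows([
  [0,-0.6,3],
  [0,-0.6,6],
  [0,-0.6,9],
  [0,-0.6,10.2],
  [0,-0.6,10.2],
], yaw=[0,0,0,0,0])

```text
time: 23.3
position: [574.0, -105.0, 130.4]
eef_rot: [-3.138, -0.107, 0.007]
contact_force: [-0.7, -1.1, -0.4]
grip_width: 59.9
```

>>> play_rows([
  [0,0,0],
  [0,0,0],
  [0,0,0],
  [0,0,0],
  [0,0,0],
], yaw=[0,0,0,0,0], gripper=1, force=70)

```text
time: 23.8
position: [576.5, -106.5, 134.4]
eef_rot: [3.139, 0.105, 0.005]
contact_force: [-1.7, 2.8, 4.9]
grip_width: 35.4
```

>>> play_rows([
  [0,0,-0.3],
  [0,0,-0.6],
  [0,0,-0.9],
  [0,0,-1.2],
], yaw=[0,0,0,0])

```text
time: 24.2
position: [576.5, -106.5, 145.4]
eef_rot: [3.139, 0.105, 0.004]
contact_force: [2.8, 2.4, 0.5]
grip_width: 35.5
```

>>> play_rows([
  [0,0,-0.1],
  [0,0,-0.2],
  [0,0,-0.2],
], yaw=[0,0,0])

```text
time: 24.5
position: [576.5, -106.5, 147.0]
eef_rot: [3.139, 0.105, 0.004]
contact_force: [5.6, 2.5, -1.5]
grip_width: 35.0
```

>>> play_rows([
  [0,0,-0.1],
  [0,0,-0.2],
  [0,0,-0.3],
  [0,0,-0.3],
], yaw=[0,0,0,0])

```text
time: 24.9
position: [576.4, -106.5, 147.2]
eef_rot: [-3.139, -0.105, -0.002]
contact_force: [11.1, -0.2, -19.9]
grip_width: 35.1
```

>>> play_rows([
  [0,0,0],
  [0,0,0],
  [0,0,0],
], yaw=[0,0,0], gripper=-0.4)

```text
time: 25.2
position: [575.1, -106.7, 149.6]
eef_rot: [3.14, 0.105, -0.002]
contact_force: [-0.6, 0.9, 0.8]
grip_width: 59.5
```

>>> play_rows([
  [0,0,-3],
  [0,0,-6],
  [0,0,-9.5],
  [0,0,-9.5],
], yaw=[0,0,0,0])

```text
time: 25.6
position: [577.6, -107.5, 250.4]
eef_rot: [3.135, 0.105, 0.014]
contact_force: [0.2, -0.8, 0.0]
grip_width: 59.4
```

```bash
cat >> h.py <<'E'
def green(im):
    hsv=cv2.cvtColor(im,cv2.COLOR_RGB2HSV); m=cv2.inRange(hsv,(45,100,40),(75,255,255))
    n,l,s,c=cv2.connectedComponentsWithStats(m); i=1+np.argmax(s[1:,4]); return s[i].tolist(),np.round(c[i],1)
E
python3 - <<'E'
from h import *
np.set_printoptions(precision=1,suppress=True)
plan([577,-110,95],3.9)
M=camera_model("wrist"); im=camera("wrist"); save("w8",im)
s,c=green(im); print(s,c)
T=camera("top"); st_,ct=green(T); S=camera("scene"); ss,cs=green(S); print("top",st_,ct,"scene",ss,cs)
a=cv2.imread("pics/scene.png")[:,:,::-1]; print("scene0/1.4",np.array(green(a)[1])/1.4, green(a)[0])
a=cv2.imread("pics/top.png")[:,:,::-1]; print("top0/1.4",np.array(green(a)[1])/1.4)
for z in (84,90,96,100): print(z,ray("wrist",c,z,M),ray("top",ct,z),ray("scene",cs,z))
E
```

```text
t 25.6 at [ 578.1 -107.7  196.4] ang 3.8 F [ 0.2 -0.8  0. ] w 59.4
delta [-0.21, 0.18, 10.14] yaw -0.1
[242, 194, 59, 58, 2625] [270.5 223. ]
top [532, 201, 7, 6, 31] [534.9 203.6] scene [266, 225, 15, 14, 164] [272.7 230.9]
scene0/1.4 [273.1 234.1] [373, 319, 20, 20, 314]
top0/1.4 [319.5 205.3]
84 [ 577.1 -112.4   84. ] [ 593.6 -709.5   84. ] [ 576.3 -109.8   84. ]
90 [ 577.  -110.5   90. ] [ 592.9 -706.3   90. ] [ 579.5 -113.8   90. ]
96 [ 576.8 -108.6   96. ] [ 592.3 -703.1   96. ] [ 582.8 -117.8   96. ]
100 [ 576.8 -107.3  100. ] [ 591.8 -701.   100. ] [ 584.9 -120.4  100. ]
```

>>> play_rows([
  [-0.1,0.2,2],
  [-0.1,0.2,4],
  [-0.1,0.2,6],
  [-0.1,0.2,6.8],
  [-0.1,0.2,6.8],
], yaw=[0,0,0,0,0], gripper=1)

```text
time: 26.25
position: [573.4, -108.1, 174.1]
eef_rot: [-3.138, -0.105, 0.007]
contact_force: [-0.1, 0.5, 0.0]
grip_width: 0.1
```

>>> play_rows([
  [0,0,0],
  [0,0,0],
  [0,0,0],
  [0,0,0],
  [0,0,0],
], yaw=[0,0,0,0,0])

```text
time: 26.75
position: [574.9, -108.6, 176.9]
eef_rot: [3.139, 0.105, 0.001]
contact_force: [0.0, 0.1, 1.5]
grip_width: 0.1
```

>>> play_rows([
  [0,0,0],
  [0,0,0],
  [0,0,0],
  [0,0,0],
  [0,0,0],
], yaw=[0,0,0,0,0])

```text
time: 27.25
position: [574.7, -108.6, 176.4]
eef_rot: [-3.14, -0.105, 0.0]
contact_force: [-0.3, 0.2, 0.1]
grip_width: -0.1
```

>>> play_rows([
  [0,0,0],
  [0,0,0],
  [0,0,0],
  [0,0,0],
  [0,0,0],
], yaw=[0,0,0,0,0])

```text
time: 27.75
position: [574.7, -108.5, 176.4]
eef_rot: [3.14, 0.105, 0.0]
contact_force: [0.8, 0.9, 0.3]
grip_width: -0.3
```

>>> play_rows([
  [0,0,0],
  [0,0,0],
  [0,0,0],
  [0,0,0],
  [0,0,0],
], yaw=[0,0,0,0,0])

```text
time: 28.25
position: [574.7, -108.5, 176.4]
eef_rot: [3.14, 0.105, 0.0]
contact_force: [-0.5, -0.5, -0.9]
grip_width: -0.1
```

>>> play_rows([
  [0,0,0],
  [0,0,0],
  [0,0,0],
  [0,0,0],
  [0,0,0],
], yaw=[0,0,0,0,0])

```text
time: 28.75
position: [574.7, -108.6, 176.4]
eef_rot: [3.14, 0.105, -0.0]
contact_force: [0.8, -0.1, -0.1]
grip_width: -0.2
```

>>> play_rows([
  [0,0,0],
  [0,0,0],
  [0,0,0],
  [0,0,0],
  [0,0,0],
], yaw=[0,0,0,0,0])

```text
time: 29.25
position: [574.7, -108.5, 176.4]
eef_rot: [-3.14, -0.105, 0.0]
contact_force: [0.5, 0.6, 0.7]
grip_width: -0.2
```

>>> play_rows([
  [0,0,0],
  [0,0,0],
  [0,0,0],
  [0,0,0],
  [0,0,0],
], yaw=[0,0,0,0,0])

```text
time: 29.75
position: [574.7, -108.6, 176.4]
eef_rot: [3.14, 0.105, 0.0]
contact_force: [-0.4, -0.8, -0.7]
grip_width: 0.1
```

>>> play_rows([
  [0,0,0],
  [0,0,0],
  [0,0,0],
  [0,0,0],
  [0,0,0],
], yaw=[0,0,0,0,0])

```text
time: 30.25
position: [574.7, -108.5, 176.4]
eef_rot: [-3.14, -0.105, 0.0]
contact_force: [-0.1, -0.1, 0.3]
grip_width: -0.0
```

>>> play_rows([
  [0,0,0],
  [0,0,0],
  [0,0,0],
  [0,0,0],
  [0,0,0],
], yaw=[0,0,0,0,0])

```text
time: 30.75
position: [574.7, -108.5, 176.4]
eef_rot: [-3.14, -0.105, 0.0]
contact_force: [-0.3, -0.2, 0.2]
grip_width: -0.0
```

>>> play_rows([
  [0,0,0],
  [0,0,0],
  [0,0,0],
  [0,0,0],
  [0,0,0],
], yaw=[0,0,0,0,0])

```text
time: 31.25
position: [574.7, -108.5, 176.4]
eef_rot: [-3.14, -0.105, 0.0]
contact_force: [-0.4, -0.4, -0.5]
grip_width: 0.1
```

```bash
python3 - <<'E'
from h import *
plan([577,-110,97],3.9,73)
E
```

```text
t 31.2 at [ 574.7 -108.5  103.4] ang 3.8 F [-0.4 -0.4 -0.5] w 0.1
delta [0.22, 0.16, 0.64] yaw -0.1
```

Out ≥ 6.5 s. Push home: tip from 103 to about 84 and slightly below.

>>> play_rows([
  [0.2,0.1,0.5],
  [0.2,0.1,0.9],
  [0.2,0.1,1.3],
  [0.2,0.1,1.7],
  [0.2,0.1,1.9],
], yaw=[0,0,0,0,0])

```text
time: 31.75
position: [576.5, -109.3, 156.6]
eef_rot: [-3.139, -0.105, 0.002]
contact_force: [-1.0, 0.4, 0.3]
grip_width: -0.1
```

>>> play_rows([
  [0,0,0.1],
  [0,0,0.2],
  [0,0,0.2],
], yaw=[0,0,0])

```text
time: 32.05
position: [576.6, -109.3, 156.4]
eef_rot: [3.14, 0.106, -0.0]
contact_force: [-3.1, 0.7, 9.2]
grip_width: -0.1
```

```bash
python3 - <<'E'
from h import *
plan([577,-110,84],3.9,73)
E
```

```text
t 32.0 at [ 576.6 -109.3   83.4] ang 3.9 F [-3.1  0.7  9.2] w -0.1
delta [0.04, 0.07, -0.06] yaw -0.0
```

>>> play_rows([
  [0,0,0.1],
  [0,0,0.15],
  [0,0,0.15],
], yaw=[0,0,0])

```text
time: 32.35
position: [576.6, -109.3, 156.2]
eef_rot: [3.139, 0.106, 0.001]
contact_force: [-5.4, 2.0, 18.0]
grip_width: -0.2
```

>>> play_rows([
  [0,0,-3],
  [0,0,-6],
  [0,0,-9.5],
  [0,0,-9.5],
], yaw=[0,0,0,0])

```text
time: 32.75
position: [578.9, -110.2, 253.9]
eef_rot: [3.136, 0.106, 0.013]
contact_force: [0.8, -0.8, 0.8]
grip_width: -0.1
```

```bash
python3 - <<'E'
from h import *
plan([454.8,34,100],3.9)
print(green(camera("scene")),green(camera("wrist")))
E
```

```text
t 32.8 at [ 579.4 -110.3  199.9] ang 3.9 F [ 0.8 -0.8  0.8] w -0.1
delta [-11.54, -15.28, 9.84] yaw -0.0
([266, 228, 15, 14, 163], array([272.8, 233.9])) ([244, 187, 56, 56, 2390], array([271.4, 214.6]))
```

>>> play_rows([
  [-2.9,-3.8,0],
  [-5.8,-7.6,0],
  [-8.7,-11.4,0],
  [-11.5,-15.3,0],
  [-11.5,-15.3,0],
], yaw=[0,0,0,0,0], gripper=0.4)

```text
time: 33.35
position: [446.5, 39.3, 246.8]
eef_rot: [-3.137, -0.111, 0.011]
contact_force: [1.4, -1.1, 1.0]
grip_width: 26.0
```

>>> play_rows([
  [0,0,3],
  [0,0,6],
  [0,0,9],
  [0,0,9],
  [0,0,9],
], yaw=[0,0,0,0,0])

```text
time: 33.85
position: [451.4, 35.4, 158.2]
eef_rot: [-3.139, -0.105, 0.005]
contact_force: [-0.0, 0.5, 0.9]
grip_width: 25.4
```

```bash
python3 - <<'E'
from h import *
plan([455,36,70],3.9)
E
```

```text
t 33.9 at [451.2  35.4 104.2] ang 3.8 F [-0.   0.5  0.9] w 25.4
delta [0.39, -0.03, 3.42] yaw -0.1
```

>>> play_rows([
  [0.3,0,1],
  [0.3,0,2],
  [0.3,0,3],
  [0.3,0,3.4],
  [0.3,0,3.4],
], yaw=[0,0,0,0,0])

```text
time: 34.35
position: [454.3, 35.8, 124.2]
eef_rot: [-3.14, -0.105, 0.003]
contact_force: [-0.7, 0.4, -0.0]
grip_width: 25.7
```

>>> play_rows([
  [0,0,0],
  [0,0,0],
  [0,0,0],
  [0,0,0],
  [0,0,0],
], yaw=[0,0,0,0,0], gripper=1, force=90)

```text
time: 34.85
position: [453.7, 35.7, 125.1]
eef_rot: [3.14, 0.106, -0.003]
contact_force: [-4.9, -0.9, 4.4]
grip_width: 8.8
```

>>> play_rows([
  [0,0,-0.2],
  [0,0,-0.4],
  [0,0,-0.6],
  [0,0,-0.8],
  [0,0,-1.0],
], yaw=[0,0,0,0,0])

```text
time: 35.35
position: [453.9, 35.7, 135.2]
eef_rot: [-3.14, -0.106, 0.004]
contact_force: [-6.1, -1.0, -2.0]
grip_width: 8.6
```

```bash
python3 - <<'E'
from h import *
plan([455,36,82],3.9)
E
```

```text
t 35.4 at [453.7  35.7  81.2] ang 3.9 F [-6.1 -1.  -2. ] w 8.6
delta [0.13, -0.02, -0.08] yaw -0.0
```

>>> play_rows([
  [0.15,0,-1.93],
  [0.46,0,-3.84],
  [0.92,0,-5.72],
  [1.53,0,-7.56],
  [2.28,0,-9.34],
], yaw=[0,0,0,0,0])

```text
time: 35.85
position: [476.2, 37.4, 229.4]
eef_rot: [3.14, 0.106, -0.005]
contact_force: [-3.2, -1.2, -5.4]
grip_width: 9.0
```

```bash
python3 - <<'E'
from h import *
c=.9048;s=.4259
plan([696.4-242*c*.9977, 52-242*c*.068,70+242*s],3.9)
save("w9",camera("scene")[90:330,140:420],2.8)
E
```

```text
t 35.9 at [476.   37.4 175.4] ang 3.9 F [-3.2 -1.2 -5.4] w 9.0
delta [0.19, 0.04, 0.23] yaw -0.0
```

View pics/w9.png

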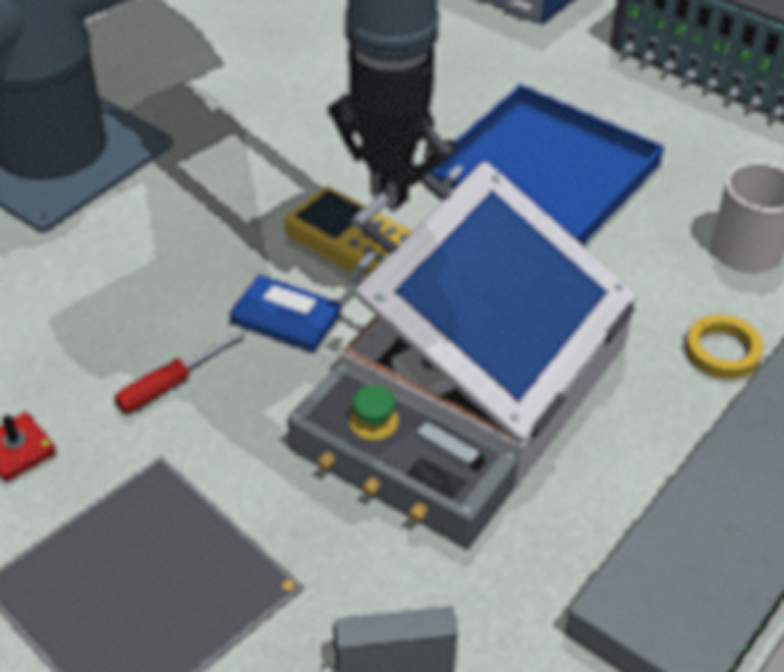

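Lid is opening with the bar in the pads; knob looks home. Continue the arc.

>>> play_rows([
  [0.9,0,-1.72],
  [1.92,0,-3.36],
  [3.08,0,-4.91],
  [4.36,0,-6.36],
  [5.74,0,-7.71],
], yaw=[0,0,0,0,0])

```text
time: 36.4
position: [531.9, 41.5, 307.4]
eef_rot: [-3.14, -0.106, 0.01]
contact_force: [-13.2, -0.2, 4.8]
grip_width: 8.4
```

>>> play_rows([
  [1.49,0,-1.23],
  [3.08,0,-2.34],
  [4.75,0,-3.33],
  [6.49,0,-4.17],
  [8.29,0,-4.87],
], yaw=[0,0,0,0,0])

```text
time: 36.9
position: [616.7, 48.0, 360.8]
eef_rot: [-3.139, -0.107, -0.007]
contact_force: [-10.8, 3.3, 15.9]
grip_width: 8.9
```

>>> play_rows([
  [1.39,0,-0.43],
  [2.8,0,-0.78],
  [4.23,0,-1.04],
  [5.67,0,-1.21],
  [6.15,0,-1.25],
], yaw=[0,0,0,0,0])

```text
time: 37.4
position: [680.5, 52.6, 371.2]
eef_rot: [-3.137, -0.108, -0.013]
contact_force: [-2.0, 3.4, 7.0]
grip_width: 8.3
```

```bash
python3 - <<'E'
from h import *
c=.0707;s=.9975
plan([696.4-242*c*.9977, 52-242*c*.068,70+242*s],3.9)
E
```

```text
t 37.4 at [681.   52.8 317.2] ang 3.9 F [-2.   3.4  7. ] w 8.3
delta [-0.18, 0.18, 0.57] yaw 0.0
```

>>> play_rows([
  [0,0,0],
  [0,0,0],
  [0,0,0],
  [0,0,0],
], yaw=[0,0,0,0], gripper=0.2)

```text
time: 37.8
position: [678.7, 50.6, 366.8]
eef_rot: [3.14, 0.105, 0.0]
contact_force: [-0.2, -0.0, 0.5]
grip_width: 34.3
```

>>> play_rows([
  [0,0,-2],
  [0,0,-4],
  [0,0,-6],
  [0,0,-6],
], yaw=[0,0,0,0])

```text
time: 38.2
position: [679.4, 50.6, 430.1]
eef_rot: [3.139, 0.105, 0.01]
contact_force: [0.7, 0.5, 0.8]
grip_width: 33.9
```

>>> play_rows([
  [-4,0,0],
  [-8,0,0],
  [-12,0,0],
  [-12.5,0,0],
  [-12.5,0,0],
], yaw=[0,0,0,0,0], gripper=-0.2)

```text
time: 38.7
position: [553.2, 42.4, 426.6]
eef_rot: [3.14, 0.105, 0.001]
contact_force: [0.8, 0.3, -0.2]
grip_width: 51.0
```

>>> play_rows([
  [0,-1,4],
  [0,-1,8],
  [0,-1,12],
  [0,-1,12],
  [0,-1,12],
], yaw=[0,0,0,0,0])

```text
time: 39.2
position: [554.5, 52.3, 306.4]
eef_rot: [-3.14, -0.105, 0.002]
contact_force: [0.1, -0.2, 0.5]
grip_width: 51.2
```

```bash
python3 - <<'E'
from h import *
np.set_printoptions(precision=1,suppress=True)
plan([553,90,160],3.9)
M=camera_model("wrist"); im=camera("wrist"); save("w10",im)
for b in boxes_of("wrist","sensor1")[:5]:
    e=b["extent"]; print(np.round(e),round(b["p"],2), ray("wrist",((e[0]+e[2])/2,(e[1]+e[3])/2),26,M))
E
```

```text
t 39.2 at [554.4  52.3 252.4] ang 3.8 F [ 0.1 -0.2  0.5] w 51.2
delta [0.12, -3.77, 9.24] yaw -0.1
[248. 116. 311. 178.] 0.92 [556.9  88.4  26. ]
[245. 204. 313. 271.] 0.77 [563.1  -2.1  26. ]
[420.  42. 558. 403.] 0.48 [771.5  27.9  26. ]
```

View pics/w10.png

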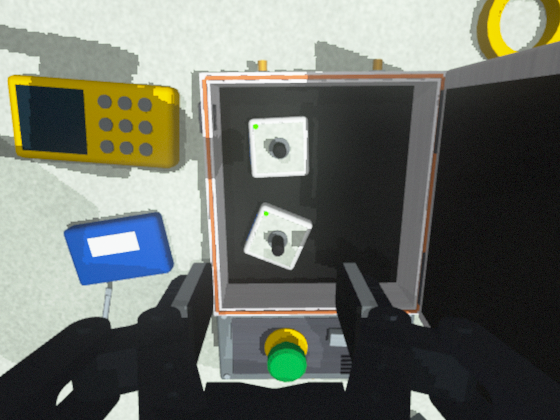

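```bash
python3 - <<'E'
from h import *
np.set_printoptions(precision=1,suppress=True)
a=ray("wrist",(280,153),58);b=ray("wrist",(278,248),58); print(a,b,ray("wrist",(279,147),26),ray("wrist",(279,237),26))
plan([a[0],a[1],53],3.9)
# tray fit center
P=[ray("top",(u/1.4,v/1.4),30)[:2] for u,v in [(182,290),(280,288),(281,387),(183,388)]]; print(np.mean(P,0))
E
```

```text
[559.3  85.6  58. ] [563.7  -2.4  58. ] [558.8  87.6  26. ] [565.2  -2.8  26. ]
t 39.3 at [555.5  52.2 254.8] ang 3.8 F [-0.   0.4 -0.2] w 51.3
delta [0.52, -3.33, 20.18] yaw -0.1
[469.1 325.6]
```

>>> play_rows([
  [0.3,-3.5,2],
  [0.3,-3.5,6],
  [0.3,-3.5,11],
  [0.3,-3.5,16],
  [0.3,-3.5,18],
], yaw=[0,0,0,0,0])

```text
time: 39.8
position: [553.7, 87.6, 124.5]
eef_rot: [-3.14, -0.106, 0.003]
contact_force: [-0.4, 0.1, 0.0]
grip_width: 51.4
```

>>> play_rows([
  [0,0,0],
  [0,0,1],
  [0,0,2],
  [0,0,2],
  [0,0,2],
], yaw=[0,0,0,0,0])

```text
time: 40.3
position: [554.6, 87.5, 107.4]
eef_rot: [3.14, 0.105, 0.002]
contact_force: [0.2, -0.2, -0.1]
grip_width: 51.3
```

>>> play_rows([
  [0,0,0],
  [0,0,0],
  [0,0,0],
  [0,0,0],
  [0,0,0],
], yaw=[0,0,0,0,0], gripper=1, force=60)

```text
time: 40.8
position: [554.5, 87.5, 107.3]
eef_rot: [3.14, 0.105, 0.002]
contact_force: [-0.8, -0.3, 5.9]
grip_width: 9.3
```

>>> play_rows([
  [0,0,-2],
  [0,0,-5],
  [0,0,-8],
  [0,0,-11],
  [0,0,-11],
], yaw=[0,0,0,0,0])

```text
time: 41.3
position: [556.2, 87.5, 220.7]
eef_rot: [3.139, 0.106, 0.012]
contact_force: [0.9, 0.6, -0.2]
grip_width: 9.5
```

```bash
python3 - <<'E'
from h import *
plan([470,375,165],3.9)
E
```

```text
t 41.3 at [556.6  87.5 166.7] ang 3.9 F [ 0.9  0.6 -0.2] w 9.5
delta [-6.71, -29.27, 0.1] yaw -0.0
```

>>> play_rows([
  [-1.1,-4.8,0],
  [-2.2,-9.6,0],
  [-3.3,-14.4,0],
  [-4.4,-19.2,0],
  [-5.4,-23.5,0],
], yaw=[0,0,0,0,0])

```text
time: 41.8
position: [483.0, 320.1, 215.2]
eef_rot: [3.139, 0.106, -0.003]
contact_force: [0.7, 0.3, -0.2]
grip_width: 9.8
```

>>> play_rows([
  [-1,-4,0],
  [-1.2,-5.6,0],
  [-1.2,-5.6,0],
  [-1.2,-5.6,0],
  [-1.2,-5.6,0],
], yaw=[0,0,0,0,0])

```text
time: 42.3
position: [469.2, 372.0, 216.0]
eef_rot: [3.139, 0.103, -0.001]
contact_force: [0.3, -0.2, -0.7]
grip_width: 9.6
```

```bash
python3 - <<'E'
from h import *
plan([470,373,50],3.9)
save("w11",camera("wrist"))
E
```

```text
t 42.3 at [469.2 371.9 162. ] ang 3.8 F [ 0.3 -0.2 -0.7] w 9.6
delta [0.1, -0.11, 11.2] yaw -0.1
```

View pics/w11.png

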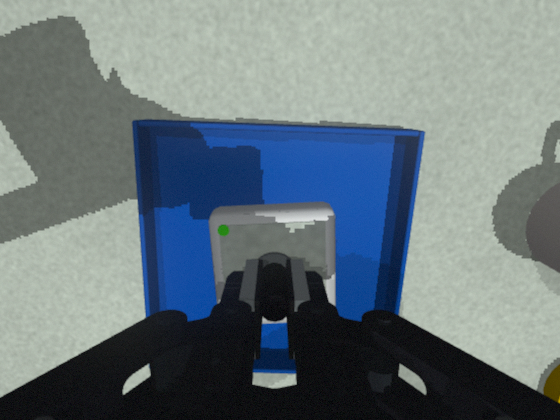

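>>> play_rows([
  [0.1,0,4],
  [0.1,0,8],
  [0.1,0,10.5],
  [0.1,0,11],
  [0.1,0,11],
], yaw=[0,0,0,0,0])

```text
time: 42.85
position: [470.0, 372.4, 106.3]
eef_rot: [3.139, 0.103, -0.002]
contact_force: [1.5, 0.1, 0.5]
grip_width: 9.9
```

>>> play_rows([
  [0,0,0.1],
  [0,0,0.2],
  [0,0,0.3],
  [0,0,0.3],
], yaw=[0,0,0,0])

```text
time: 43.25
position: [470.0, 373.7, 104.3]
eef_rot: [-3.139, -0.106, -0.002]
contact_force: [0.4, 0.5, -0.9]
grip_width: 9.8
```

>>> play_rows([
  [0,0,0.1],
  [0,0,0.2],
  [0,0,0.2],
], yaw=[0,0,0])

```text
time: 43.55
position: [470.0, 373.7, 103.2]
eef_rot: [-3.139, -0.106, -0.002]
contact_force: [-2.7, -1.4, 9.8]
grip_width: 9.7
```

>>> play_rows([
  [0,0,0],
  [0,0,0],
  [0,0,0],
], yaw=[0,0,0], gripper=-0.2)

```text
time: 43.85
position: [469.7, 373.5, 101.5]
eef_rot: [3.14, 0.106, -0.0]
contact_force: [-0.1, -0.7, 1.2]
grip_width: 50.5
```

>>> play_rows([
  [0,0,-3],
  [0,0,-7],
  [0,0,-11.5],
  [0,0,-11.5],
], yaw=[0,0,0,0])

```text
time: 44.25
position: [472.6, 375.2, 223.4]
eef_rot: [-3.134, -0.106, -0.017]
contact_force: [0.7, 0.5, 0.6]
grip_width: 51.3
```

>>> play_rows([
  [0.8,4.8,0],
  [1.6,9.6,0],
  [2.5,14.4,0],
  [3.3,19.2,0],
  [4.1,24,0],
], yaw=[0,0,0,0,0])

```text
time: 44.75
position: [526.8, 135.0, 216.2]
eef_rot: [-3.14, -0.106, 0.0]
contact_force: [0.5, 0.7, 0.7]
grip_width: 51.5
```

>>> play_rows([
  [0.9,4.8,0],
  [1.7,9.6,0],
  [2.5,14.2,0],
  [2.5,14.2,0],
  [2.5,14.2,0],
], yaw=[0,0,0,0,0])

```text
time: 45.25
position: [561.2, -4.4, 215.9]
eef_rot: [-3.139, -0.101, 0.002]
contact_force: [-0.5, -0.7, -0.5]
grip_width: 51.4
```

```bash
python3 - <<'E'
from h import *
np.set_printoptions(precision=1,suppress=True)
M=camera_model("wrist"); im=camera("wrist"); save("w12",im)
for b in boxes_of("wrist","sensor1")[:5]:
    e=b["extent"]; print(np.round(e),round(b["p"],2), ray("wrist",((e[0]+e[2])/2,(e[1]+e[3])/2),26,M))
camera("top")
for b in boxes_of("top","sensor1")[:6]:
    e=b["extent"]; print(np.round(e),round(b["p"],2), ray("top",((e[0]+e[2])/2,(e[1]+e[3])/2),22))
plan([562,-3.5,53],3.9)
E
```

```text
[230. 161. 322. 248.] 0.77 [562.2  -1.6  26. ]
[140. 228. 160. 253.] 0.83 [469.6 371.8  22. ]
t 45.5 at [560.8  -1.8 162.4] ang 3.9 F [0.4 0.4 0. ] w 51.4
delta [0.11, 0.19, 10.94] yaw 0.0
```

Sensor A stands in the tray, B is under the gripper. Grasp B.

>>> play_rows([
  [0.1,0,4],
  [0.1,0,8],
  [0.1,0,10.8],
  [0.1,0,10.8],
  [0.1,0,10.8],
], yaw=[0,0,0,0,0])

```text
time: 45.95
position: [562.2, -2.1, 108.9]
eef_rot: [-3.14, -0.108, 0.001]
contact_force: [-0.0, 0.1, 0.6]
grip_width: 50.8
```

>>> play_rows([
  [0,0,0],
  [0,0,0],
  [0,0,0],
  [0,0,0],
  [0,0,0],
], yaw=[0,0,0,0,0], gripper=1)

```text
time: 46.45
position: [563.1, -3.2, 110.4]
eef_rot: [3.139, 0.105, 0.005]
contact_force: [-0.8, 1.2, 5.0]
grip_width: 9.3
```

>>> play_rows([
  [0,0,-2],
  [0,0,-5],
  [0,0,-8],
  [0,0,-11.5],
  [0,0,-11.5],
], yaw=[0,0,0,0,0])

```text
time: 46.95
position: [564.9, -3.7, 229.5]
eef_rot: [3.137, 0.105, 0.017]
contact_force: [0.6, -0.5, -0.9]
grip_width: 9.6
```

```bash
python3 - <<'E'
from h import *
plan([470,283,165],3.9)
E
```

```text
t 47.0 at [565.4  -3.8 175.5] ang 3.8 F [ 0.6 -0.5 -0.9] w 9.6
delta [-7.61, -29.26, 0.89] yaw -0.1
```

>>> play_rows([
  [-1.2,-4.8,0],
  [-2.4,-9.6,0],
  [-3.6,-14.4,0],
  [-4.8,-19.2,0],
  [-6,-23.5,0],
], yaw=[0,0,0,0,0])

```text
time: 47.45
position: [485.4, 229.1, 223.4]
eef_rot: [-3.14, -0.105, 0.0]
contact_force: [0.7, 0.1, -0.8]
grip_width: 9.8
```

>>> play_rows([
  [-1.3,-4,0],
  [-1.5,-5.7,0],
  [-1.5,-5.7,0],
  [-1.5,-5.7,0],
  [-1.5,-5.7,0],
], yaw=[0,0,0,0,0])

```text
time: 47.95
position: [468.1, 282.1, 223.4]
eef_rot: [3.139, 0.104, -0.0]
contact_force: [-0.3, 0.1, -0.7]
grip_width: 9.4
```

```bash
python3 - <<'E'
from h import *
plan([470,283,53],3.9)
save("w13",camera("wrist"))
for b in boxes_of("wrist","sensor1")[:5]: print(np.round(b["extent"]),round(b["p"],2))
E
```

```text
t 48.0 at [468.1 282.1 169.4] ang 3.8 F [-0.3  0.1 -0.7] w 9.4
delta [0.2, -0.08, 11.64] yaw -0.1
[201. 189. 352. 330.] 0.94
[243.  35. 329. 121.] 0.57
```

View pics/w13.png

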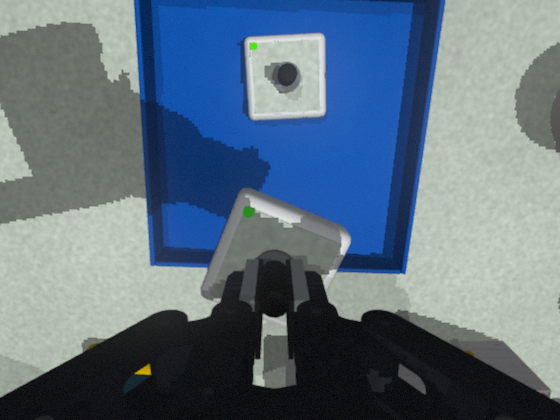

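>>> play_rows([
  [0.2,0,4],
  [0.2,0,8],
  [0.2,0,11],
  [0.2,0,11.5],
  [0.2,0,11.5],
], yaw=[0,0,0,0,0])

```text
time: 48.55
position: [469.6, 282.1, 107.9]
eef_rot: [3.139, 0.103, -0.004]
contact_force: [0.6, -0.5, -0.7]
grip_width: 9.6
```

>>> play_rows([
  [0,0,0.1],
  [0,0,0.2],
  [0,0,0.3],
  [0,0,0.3],
], yaw=[0,0,0,0])

```text
time: 48.95
position: [470.6, 283.2, 106.5]
eef_rot: [-3.14, -0.105, -0.003]
contact_force: [0.6, -1.1, 3.6]
grip_width: 9.7
```

Contact. Release, lift, and back off clear.

>>> play_rows([
  [0,0,0.1],
  [0,0,0.1],
], yaw=[0,0])

```text
time: 49.15
position: [470.5, 283.3, 106.4]
eef_rot: [-3.14, -0.106, -0.004]
contact_force: [-1.2, -2.6, 11.4]
grip_width: 9.4
```

>>> play_rows([
  [0,0,0],
  [0,0,0],
  [0,0,0],
], yaw=[0,0,0], gripper=-0.2)

```text
time: 49.45
position: [469.6, 283.3, 104.4]
eef_rot: [3.14, 0.106, -0.0]
contact_force: [-1.0, 0.0, -0.8]
grip_width: 50.9
```

>>> play_rows([
  [0,0,-4],
  [0,0,-8],
  [0,0,-13],
  [0,0,-18],
  [0,0,-18],
], yaw=[0,0,0,0,0])

```text
time: 49.95
position: [472.7, 284.5, 292.2]
eef_rot: [-3.135, -0.106, -0.021]
contact_force: [0.3, -0.2, 0.2]
grip_width: 51.0
```

>>> play_rows([
  [-5,0,0],
  [-10,0,0],
  [-12,0,0],
  [-12,0,0],
  [-12,0,0],
], yaw=[0,0,0,0,0])

```text
time: 50.45
position: [350.3, 275.5, 284.7]
eef_rot: [-3.14, -0.107, -0.002]
contact_force: [0.8, 0.2, -0.1]
grip_width: 51.2
```

```bash
python3 - <<'E'
from h import *
np.set_printoptions(precision=1,suppress=True)
S=camera("scene"); T=camera("top")
for b in boxes_of("top","sensor1")[:6]:
    e=b["extent"]; print(np.round(e),round(b["p"],2), ray("top",((e[0]+e[2])/2,(e[1]+e[3])/2),22))
print(green(S),get_obs()["time"])
a=cv2.resize(T[130:330,120:420],None,fx=2.6,fy=2.6)[:,:780]; b=cv2.resize(S[100:330,140:440],None,fx=2,fy=2)
save("fin",a); save("fin2",b)
E
```

```text
[172. 228. 194. 255.] 0.9 [470.1 277.2  22. ]
[138. 228. 161. 251.] 0.87 [472.6 373.   22. ]
[379. 290. 400. 309.] 0.59 [ 315.2 -321.6   22. ]
([266, 228, 15, 14, 162], array([272.9, 234. ])) 50.6
```

View pics/fin.png

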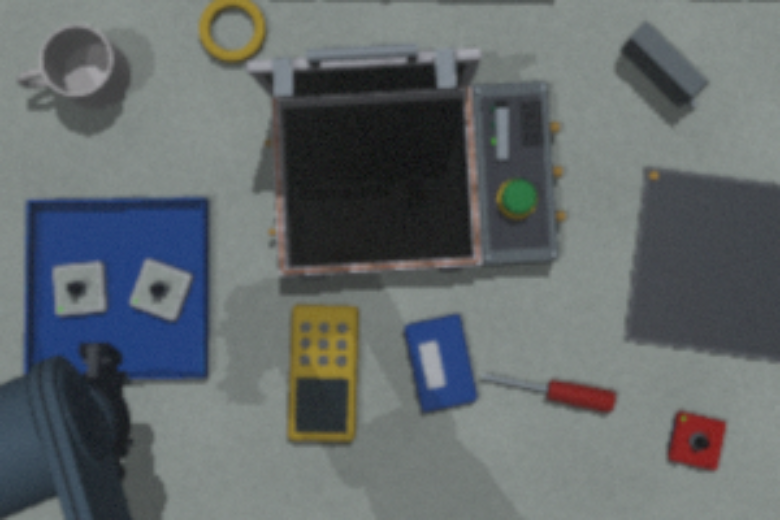

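Both white sensors stand in the tray, at (80,288) and (160,290). The lid is open, the knob is in, the box and mat are empty, and the other things have not moved. Handing in.

```bash
python3 -c "
from plant import *
print(job_done())"
```

```text
the job is handed in; nothing more can be done
None
```

I ran the whole job in the order asked and handed it in at about 51 s. No verdict came back.

- **Sensors found:** two white sensors were on the mat. I left the red look-alike alone.
- **Lid shut:** I put both sensors in the box and pressed the lid down. The front resisted with about 8 N, then gave way. Pressing afterwards on the lid gave solid contact (about 17 N) at about 73 mm, against the 74 mm given for the shut lid.
- **Knob:** I pulled it up to its stop (20 N, with the head about 12 mm higher). It stayed out for over 6 s before I pushed it home. Its place in the scene picture then matched the starting one to within 0.3 px.
- **Lid open and sensors out:** I opened the lid to about 1.5 rad, judged from the handle bar's position. Both sensors then went upright into the blue tray.

**Last checks:** the final top picture shows both sensors standing in the tray, the lid open, the knob in, the box and mat empty, and the other things still in place. The gripper was clear of everything.

**One reading that disagreed:** after the lid gave way, the force at the bar pulled down by about 7 N, and the gripper could still move 3 mm lower. The press on the lid came after that and showed it fully shut.

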